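# Set the tripod leg to its length band and pinch its cam lever shut

## Task

A spare antenna-tripod leg lies in the cradle on the cabinet top: draw its sprung black sliding sleeve along the rod by its cross-bar until the sleeve's end face is on the yellow band, with the red cam lever still standing open until you get there. Then, holding the sleeve on the band, squeeze the cam lever fully shut against it, and finish still holding it like that in the gripper (end face on the band, lever shut, nothing let go), so that the lock screw can be tightened. Leave the other things on the cabinet alone.

Things in the scene. Friction and masses are not known exactly. Their poses are not given: they have to be found in the camera images.
- cradle: Fixed cradle: dark steel plate 110 x 350 x 10 mm with a blue post (40 x 16 mm, top at 77 mm) at each end, 160 mm either side of the middle, and a level aluminium rod 18 mm thick between them, its axis 60 mm above the table. Origin under the plate's middle, on the table; y along the rod (the sleeve is drawn out towards +y), z up, x level across the rod.
- leg (a joint): Travel of the sliding sleeve along the cradle's +y, m: 0 at rest against its stop, at most 0.130. A return spring pulls it back to 0 with about 3 N at 0 and 5 N at 0.13, so it goes back when let go.
- leg_end (a point): Middle of the sleeve's end face, on the rod's axis: the outer (+y) face of its cross-bar. Axes as the cradle's. The black sleeve, 26 mm wide, 24 mm high, centred on the rod, reaches back 89 mm from here.
- cross_bar (a point): Middle of the inner (-y) face of the sleeve's aluminium cross-bar with rubber ends, 10 mm behind the end face. The bar is 10 mm thick along y, 22 mm high, from x = -38 to x = +46 mm about the rod's axis; fingers straddling sleeve and lever can push this face towards +y.
- pinch_mid (a point): Point on the sleeve at rod height, 20 mm behind the end face, x = +4 mm from the rod's axis (axes as the cradle's): midway in a 34 mm pinch across x, from the sleeve's plain -x side to the outer face of the shut lever. The open lever's outer face is about 29 mm from here, so fingers centred here pass it with 62 mm opening or more. Clear below to the plate, 50 mm down.
- cam_lever (a joint): Angle of the red cam lever on the sleeve's +x side, rad: 0 standing open, 0.20 fully shut (parallel to the sleeve). A spring opens it: pressed near the tip it starts to move at about 6 N and needs about 10 N to stay shut; it does not latch.
- lever_tip (a point): On the red cam lever near its free end, mid thickness. The lever is a paddle 7 mm thick, 18 mm high, 64 mm long; it turns about an upright pin at 80 mm behind the end face and x = +17.5 mm, and its free end is the one near the cross-bar (60 mm from the pin is this point).
- yellow_band (a point): Centre of the yellow length band painted round the rod, on the rod's axis, 10 mm wide along the rod. Axes as the cradle's.
- tumbler: Heavy glass tumbler, 76 mm across, 95 mm high, upright; origin under its middle. To be left alone.
- stopwatch: Silver stopwatch lying flat, 54 mm across, 13 mm thick; origin under its middle. To be left alone.
- handset: Black handheld radio lying flat, 58 x 115 x 34 mm plus a 100 mm aerial along its +y; origin under the case's middle. To be left alone.
- bracket: Loose aluminium angle bracket, 40 x 30 x 40 mm; origin under its foot. To be left alone.

How it is judged (in metres and radians):
On the way, in this order (a step that is already met when the one before it is completed fails the run):
1. the sleeve's end face is on the yellow band with the cam lever still open (y of leg_end in the frame of yellow_band between -0.006 and 0.006 m and value of joint cam_lever below 0.12 rad), for 0.1 s.
2. the cam lever is squeezed shut with the end face still on the band (y of leg_end in the frame of yellow_band between -0.006 and 0.006 m and value of joint cam_lever above 0.15 rad and contact force between the fingers and leg above 2 N), for 0.2 s.
At the end, for the whole second after the job is handed in: The sleeve's end face is within 6 mm of the yellow band's centre, the cam lever is shut (over 0.15 of 0.20 rad), held at rest by the fingers (pressing with over 2 N), and tumbler, stopwatch, handset and loose bracket are within 30 mm of where they were, the tumbler upright (all of step 2 and linear speed of leg below 0.01 m/s and distance of each of tumbler, stopwatch, handset, bracket from where it was at the start of the episode below 0.03 m and angle between tumbler's own z axis and vertical below 0.2 rad); the arm keeps its last pose, push and grip.
It fails at once if the cam lever is shut while the sleeve is away from the band (over 12 mm) (value of joint cam_lever above 0.15 rad and not (y of leg_end in the frame of yellow_band between -0.012 and 0.012 m)).
It fails at once if a bystander is pushed away or the tumbler tipped (distance of any of tumbler, stopwatch, handset, bracket from where it was at the start of the episode above 0.03 m or angle between tumbler's own z axis and vertical above 0.3 rad).
It also fails if it takes over 38 s, if anything falls off the work surface, if the arm or the gripper's body presses on something with over 40 N, if the wrist force passes 120 N, or if a joint passes its speed limit or range.

## Robot

A 6-joint arm with a two-finger parallel gripper is mounted at the origin on the work surface. World frame = base frame: x ahead of the robot, y to its left, z up, the work surface at z = 0. Lengths are in m, angles in degrees, forces in N, time in s.
With the tool pointing down it reaches from about 0.25 to 0.725 m from the base axis. Payload 4 kg.
Tool frame: the origin (TCP) lies on the centre line of the jaws, within the pads' length; the fingertips stand 17 mm ahead of it and the grasp point (between the pads) lies 2 mm behind it; z points along the fingers, y is the line along which they close (so a half turn about z gives the same grasp; the last joint's range is limited). The gripper opens to 85 mm and grips with 20 to 120 N. Pads are 22 mm wide; open, the fingers measure 114 mm over their backs; the gripper's body (76 mm by 85 mm) begins 54 mm behind the grasp point. The pads swing forward as they close: fully open they stand 13 mm farther back than shut.
Start: joints at [68.354, 13.785, 0.286, 76.501, 0, 90], TCP at [0.184, 0.465, 0.248] pointing down, gripper open.
Joint ranges: [-155.79, 155.79], [-60.16, 107.12], [-62.33, 73.08], [-114, 123.19], [-81.49, 82.49], [-180, 180]. Speed limits (degrees/s): [159.86, 159.86, 180, 180, 180, 180].

## Interface

Orientations are given as [roll, pitch, yaw] about the fixed x, y, z axes, in that order (R = Rz(yaw) Ry(pitch) Rx(roll)).
In Python, from rig import env gives the robot as it stands.
- The arm moves only by the tool drive_tool, never from a script. Its argument "steps" is a list of rows, each an object of numbers: "dx", "dy", "dz": the shift along the tool's x, y, z in m; "yaw": the turn about the tool's z in degrees; "grip": the opening, from 0 (shut) to 1 (fully open). In form: [{"dx": .., "dy": .., "dz": .., "yaw": .., "grip": ..}, ...]. A call has 1 to 20 rows; each row is the pose to reach, as a shift and turn from the pose commanded when the call began, along the tool's axes at that moment; what a row does not reach only later rows make up. A row lasts 1/12 s, in which the tool goes at most 41.7 mm and 7.16 degrees, less where a joint would pass 70% of its speed; a pose out of reach is approached as far as the arm can. A call with a gripper value outside its range is refused whole. The fingers move at their own pace and stop on an object; the grip force is fixed at half the most. Time passes only in rows, so rows that repeat a pose let the fingers close. It gives the time, the measured TCP pose, the force, the opening and the grip force at its end, in the units of the state.
- env.state(): the state, without advancing time (a new reading comes with each control period).
- env.capture(name): name is "scene" or "top"; returns a dict with "pixels" (480x640x3 uint8, red, green, blue), "z_map" (480x640 float32, m along the optical axis (not along the pixel's ray), 0 where there is no reading), "vfov" (degrees; the focal length in pixels is half the picture's height over the tangent of half this angle, whatever the lens; pixels are square), "cx", "cy" (the principal point, pixels), "world_from_camera" (4x4, takes a point from camera to world coordinates). Camera axes: x right, y down, z forward; pixel columns grow to the right and rows downward; lengths in m; the calibration is good to about 2 mm. A picture is of the moment at which its call begins.
- env.finish_job(): hands the job in; it is judged then, once.
The state is a dict: "time": time; "qpos": joint angles; "dq": joint speeds; "effort": joint torques, N m; "eef_pos": TCP position; "orientation": TCP orientation; "ft_force": force on the tool from outside, world axes, zero at the start; "wrist_torque": the same for the moment, N m; "width": finger opening in m; "finger_force": force on a finger pad.
Only numpy, scipy, OpenCV 4.12 (cv2) and the standard library are available. Lean on these libraries where they do the work, as an engineer would, in place of code of your own. Each camera call takes 0.05 s, during which the arm holds its last target. There are 200 camera calls.

## Working session

There is one attempt and no reset: what is moved stays moved. The work goes in short steps, Python scripts to look and compute and a tool call to move; the robot and the scene stay as the last step left them, time stands still between calls to the robot, and variables do not carry over. Pictures are saved under pics/ and viewed, at most 10 in all, crops included, and the job is handed in when it is done.

Besides the shell and the picture viewer there is one more tool, called after ">>>" as name([rows], argument=value, ...), one row to a line, values as JSON. drive_tool: Moves the arm, as the interface text tells. Its arguments: {"type":"object","properties":{"steps":{"type":"array"}},"required":["steps"]}

```bash
mkdir -p pics; cat > h.py <<'E'
import numpy as np, cv2
from rig import env
def cap(n):
    c=env.capture(n); f=240/np.tan(np.radians(c["vfov"]/2))
    z=c["z_map"]; v,u=np.mgrid[:480,:640]
    P=np.stack([(u-c["cx"])/f*z,(v-c["cy"])/f*z,z],-1)
    T=np.array(c["world_from_camera"]); W=P@T[:3,:3].T+T[:3,3]
    W[z==0]=np.nan
    return c["pixels"],W
E
python3 - <<'E'
from h import *
print(env.state())
for n in("scene","top"):
    p,W=cap(n); np.savez(f"pics/{n}0.npz",p=p,W=W); cv2.imwrite(f"pics/{n}0.png",p[:,:,::-1])
E
```

```text
{'time': 0.0, 'qpos': array([ 6.83525439e+01,  1.38328296e+01,  2.12272838e-01,  7.64997274e+01,
       -2.53367117e-05,  8.99998634e+01]), 'dq': array([-0.01775243, -0.06661871,  0.02456018, -0.03442174, -0.07514996,
       -0.06839542]), 'effort': array([-2.07810353e-04, -3.72319221e+01,  2.52407598e+01,  1.69359462e-02,
        1.10232838e-04, -4.34739519e-06]), 'eef_pos': array([0.18422785, 0.46418245, 0.2473978 ]), 'orientation': array([-1.79879716e+02,  2.50499034e-05,  1.58352681e+02]), 'ft_force': array([-0.13402659, -0.41074086, -0.30400934]), 'wrist_torque': array([-0.00443983,  0.03233654, -0.07050972]), 'finger_force': 0.0, 'width': 0.08555424181004113}
```

View pics/top0.png

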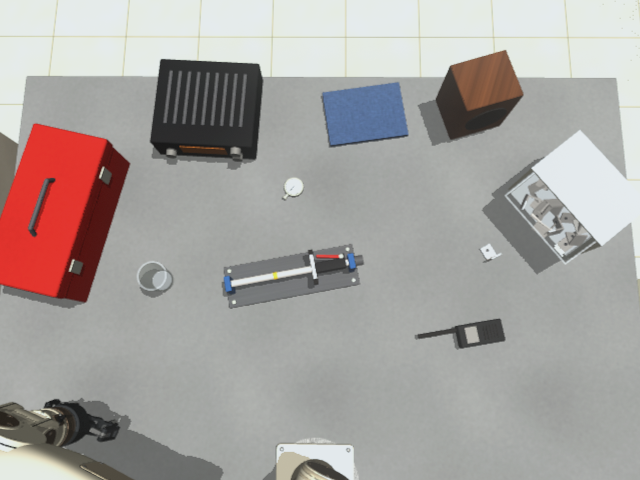

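View pics/scene0.png

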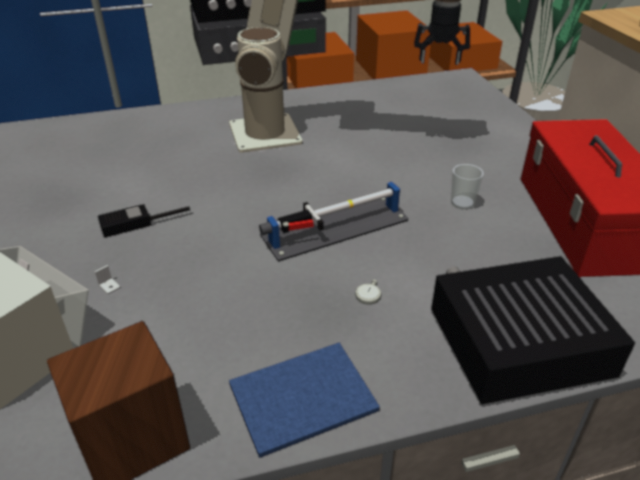

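The top view shows the rod running from the +y post (228,284) to the -y post (352,260). The yellow band is at (276,275), the cross-bar at (312,267), and the red lever at (330,256) on the far (+x) side. The scene view agrees.

```bash
python3 - <<'E'
from h import *
for n in("top","scene"):
    d=np.load(f"pics/{n}0.npz");p=d["p"];W=d["W"]
    hsv=cv2.cvtColor(p,cv2.COLOR_RGB2HSV);H,S,V=[hsv[...,i].astype(int) for i in range(3)]
    reg=np.zeros(H.shape,bool)
    if n=="top": reg[235:315,215:370]=1
    else: reg[170:260,250:420]=1
    for nm,m in dict(blue=(H>100)&(H<125)&(S>120),yel=(H>20)&(H<35)&(S>90),red=((H<8)|(H>172))&(S>130)).items():
        m=m&reg
        k,l,st,c=cv2.connectedComponentsWithStats(m.astype(np.uint8))
        for i in range(1,k):
            if st[i,4]<4: continue
            w=W[l==i]; w=w[~np.isnan(w[:,0])]
            print(n,nm,st[i,4],c[i].round(1),"med",np.median(w,0).round(4),"min",w.min(0).round(4),"max",w.max(0).round(4))
    # raised points
    w=W[reg]; 
    if n=="top":
        q=W[reg]; q=q[(q[:,2]>.04)&(q[:,2]<.1)]
        r=q[(q[:,2]>.055)]
        print("line pts",len(r))
    crop=cv2.resize(p[235:315,215:375] if n=="top" else p[180:265,255:415],None,fx=5,fy=5,interpolation=cv2.INTER_CUBIC)
    cv2.imwrite(f"pics/{n}0c.png",crop[:,:,::-1])
E
```

```text
top blue 83 [351.3 261. ] med [ 0.548  -0.0884  0.0767] min [ 0.53   -0.0988  0.0529] max [ 0.5674 -0.0807  0.0841]
top blue 87 [227.3 283.6] med [0.4875 0.2242 0.0775] min [0.4693 0.214  0.073 ] max [0.5077 0.2335 0.0844]
top yel 30 [274.9 275.4] med [0.5119 0.105  0.0678] min [0.5021 0.0997 0.0132] max [0.5279 0.1155 0.0741]
top red 66 [326.8 256. ] med [ 0.5624 -0.0274  0.0692] min [ 0.5589 -0.0555  0.0075] max [0.5755 0.0019 0.0745]
line pts 1488
scene blue 217 [393.  197.7] med [0.5036 0.2215 0.0444] min [0.4777 0.2139 0.0113] max [0.514  0.2318 0.0819]
scene blue 238 [273.8 233. ] med [ 0.5679 -0.0905  0.0495] min [ 0.5362 -0.0983  0.0121] max [ 0.5755 -0.0798  0.0805]
scene yel 26 [350.7 203. ] med [0.5201 0.1063 0.0655] min [0.5094 0.1018 0.0597] max [0.5265 0.1119 0.0718]
scene red 226 [300.4 223.8] med [ 0.5657 -0.0274  0.0637] min [ 0.5444 -0.06    0.0501] max [0.5729 0.0015 0.0731]
```

View pics/top0c.png

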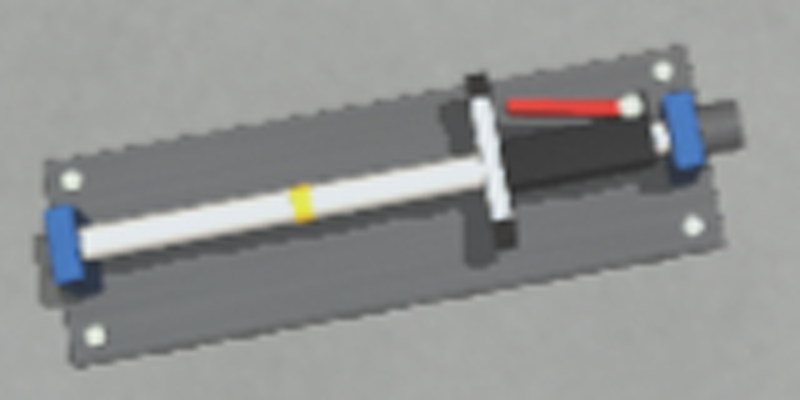

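>>> drive_tool([
  {"dx":-0.01,"dy":-0.006,"dz":0,"yaw":2,"grip":1},
  {"dx":-0.03,"dy":-0.018,"dz":0,"yaw":5,"grip":1},
  {"dx":-0.06,"dy":-0.037,"dz":0,"yaw":9,"grip":1},
  {"dx":-0.09,"dy":-0.056,"dz":0,"yaw":13,"grip":1},
  {"dx":-0.12,"dy":-0.074,"dz":0,"yaw":17,"grip":1},
  {"dx":-0.15,"dy":-0.093,"dz":0,"yaw":21,"grip":1},
  {"dx":-0.18,"dy":-0.111,"dz":0,"yaw":25,"grip":1},
  {"dx":-0.21,"dy":-0.13,"dz":0,"yaw":29,"grip":1},
  {"dx":-0.24,"dy":-0.148,"dz":0,"yaw":33,"grip":1},
  {"dx":-0.27,"dy":-0.167,"dz":0,"yaw":37,"grip":1},
  {"dx":-0.3,"dy":-0.185,"dz":0.005,"yaw":41,"grip":1},
  {"dx":-0.33,"dy":-0.204,"dz":0.01,"yaw":45,"grip":1},
  {"dx":-0.36,"dy":-0.223,"dz":0.015,"yaw":49,"grip":1},
  {"dx":-0.39,"dy":-0.241,"dz":0.02,"yaw":52,"grip":1},
  {"dx":-0.42,"dy":-0.26,"dz":0.025,"yaw":55,"grip":1},
  {"dx":-0.45,"dy":-0.278,"dz":0.03,"yaw":57.4,"grip":1},
  {"dx":-0.475,"dy":-0.294,"dz":0.035,"yaw":57.4,"grip":1},
  {"dx":-0.495,"dy":-0.306,"dz":0.042,"yaw":57.4,"grip":1},
  {"dx":-0.5046,"dy":-0.312,"dz":0.047,"yaw":57.4,"grip":1},
  {"dx":-0.5046,"dy":-0.312,"dz":0.047,"yaw":57.4,"grip":1},
])

```text
time: 1.77
eef_pos: [0.5382, -0.0137, 0.1996]
orientation: [-179.8, -0.0, 100.7]
ft_force: [-0.1, 1.5, -0.9]
width: 0.0855
finger_force: 0.0
```

>>> drive_tool([
  {"dz":0.02,"grip":1},
  {"dz":0.045,"grip":1},
  {"dz":0.07,"grip":1},
  {"dz":0.085,"grip":1},
  {"dz":0.095,"grip":1},
  {"dz":0.1,"grip":1},
  {"dz":0.1,"grip":1},
  {"dz":0.1,"grip":1},
])

```text
schema error: expected keys dx, dy, dz, yaw, grip
```

```bash
python3 - <<'E'
from h import *
# refine the rod axis and bar face from the first top picture
d=np.load("pics/top0.npz");p=d["p"];W=d["W"].copy()
u=np.array([-.190,.982]);x=np.array([.982,.190]);M=np.array([.5178,.0679])
s=(W[...,:2]-M)@u; t=(W[...,:2]-M)@x; z=W[...,2]
br=p.min(-1)>150
rod=(abs(t)<.02)&(abs(z-.066)<.012)&(s>-.03)&(s<.14)&(p.max(-1)>120)
print("rod",rod.sum(),np.polyfit(s[rod],t[rod],1),np.median(z[rod]))
for a,b in((-.04,-.017),(.017,.05)):
    m=(t>a)&(t<b)&(z>.055)&(z<.085)&(s>-.09)&(s<-.03)&(p.ptp(-1)<40) if hasattr(p,'ptp') else (t>a)&(t<b)&(z>.055)&(z<.085)&(s>-.09)&(s<-.03)&(np.ptp(p,-1)<40)
    print("bar",m.sum(),s[m].mean(),s[m].min(),s[m].max(),t[m].min(),t[m].max(),np.median(z[m]))
print("state",env.state()["eef_pos"],env.state()["orientation"])
q,_=cap("scene"); cv2.imwrite("pics/s1.png",cv2.resize(q[150:270,230:390],None,fx=4,fy=4,interpolation=cv2.INTER_CUBIC)[:,:,::-1])
E
```

```text
rod 447 [-0.00053218  0.00063377] 0.06776667541157089
bar 43 -0.062422676228310034 -0.068144555151308 -0.05637045127954352 -0.039650483623411864 -0.017108818232807386 0.07119978585148612
bar 57 -0.06372394482468455 -0.08882979849953249 -0.05645668704603625 0.017138711797974222 0.04999241390215934 0.07161320284268924
state [ 0.53816059 -0.0136715   0.19955091] [-1.79841508e+02 -1.09840012e-02  1.00702622e+02]
```

View pics/s1.png

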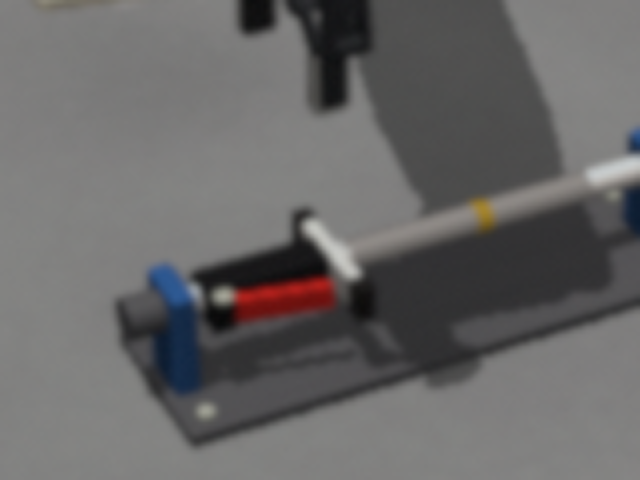

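The gripper hangs over the sleeve, with its finger at (330,100) in the crop. The lever and bar at (340,280) are clear. The measured TCP is at s=-84 mm along the rod and +4.5 mm across it, and the bar's inner face is at about -67 mm, so I'll descend.

>>> drive_tool([
  {"dx":0,"dy":0,"dz":0.02,"yaw":0,"grip":1},
  {"dx":0,"dy":0,"dz":0.045,"yaw":0,"grip":1},
  {"dx":0,"dy":0,"dz":0.07,"yaw":0,"grip":1},
  {"dx":0,"dy":0,"dz":0.09,"yaw":0,"grip":1},
  {"dx":0,"dy":0,"dz":0.105,"yaw":0,"grip":1},
  {"dx":0,"dy":0,"dz":0.115,"yaw":0,"grip":1},
  {"dx":0,"dy":0,"dz":0.125,"yaw":0,"grip":1},
  {"dx":0,"dy":0,"dz":0.133,"yaw":0,"grip":1},
  {"dx":0,"dy":0,"dz":0.141,"yaw":0,"grip":1},
  {"dx":0,"dy":0,"dz":0.141,"yaw":0,"grip":1},
  {"dx":0,"dy":0,"dz":0.141,"yaw":0,"grip":0.9},
  {"dx":0,"dy":0,"dz":0.141,"yaw":0,"grip":0.83},
  {"dx":0,"dy":0,"dz":0.141,"yaw":0,"grip":0.8},
  {"dx":0,"dy":0,"dz":0.141,"yaw":0,"grip":0.8},
  {"dx":0,"dy":0,"dz":0.141,"yaw":0,"grip":0.8},
  {"dx":0,"dy":0,"dz":0.141,"yaw":0,"grip":0.8},
])

```text
time: 3.15
eef_pos: [0.5386, -0.0115, 0.0606]
orientation: [180.0, 0.0, 100.9]
ft_force: [0.2, 0.7, -0.7]
width: 0.0685
finger_force: 0.0
```

```bash
python3 - <<'E'
from h import *
q,_=cap("scene"); cv2.imwrite("pics/s2.png",cv2.resize(q[150:270,230:390],None,fx=4,fy=4,interpolation=cv2.INTER_CUBIC)[:,:,::-1])
E
```

```text
(no output)
```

View pics/s2.png

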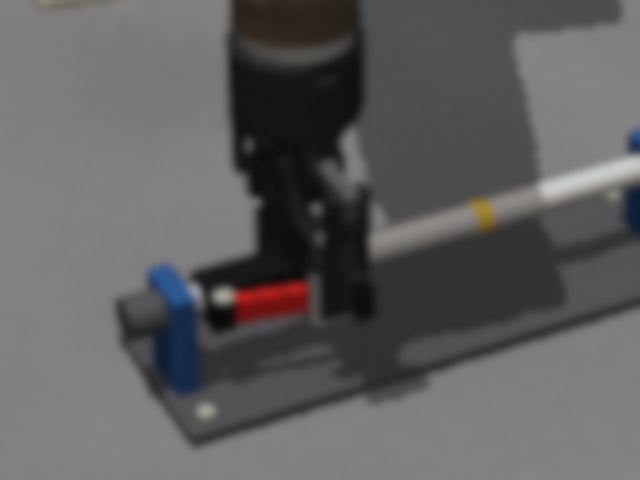

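The fingers straddle the sleeve and lever just behind the bar (crop 340,270), and there is no contact force. Next I push along tool x, stopping short of the band.

>>> drive_tool([
  {"dx":0.003,"dy":-0.0005,"dz":0,"yaw":0,"grip":0.8},
  {"dx":0.007,"dy":-0.0005,"dz":0,"yaw":0,"grip":0.8},
  {"dx":0.012,"dy":-0.0005,"dz":0,"yaw":0,"grip":0.8},
  {"dx":0.018,"dy":-0.0005,"dz":0,"yaw":0,"grip":0.8},
  {"dx":0.024,"dy":-0.0005,"dz":0,"yaw":0,"grip":0.8},
  {"dx":0.03,"dy":-0.0005,"dz":0,"yaw":0,"grip":0.8},
  {"dx":0.036,"dy":-0.0005,"dz":0,"yaw":0,"grip":0.8},
  {"dx":0.042,"dy":-0.0005,"dz":0,"yaw":0,"grip":0.8},
  {"dx":0.048,"dy":-0.0005,"dz":0,"yaw":0,"grip":0.8},
  {"dx":0.054,"dy":-0.0005,"dz":0,"yaw":0,"grip":0.8},
  {"dx":0.06,"dy":-0.0005,"dz":0,"yaw":0,"grip":0.8},
  {"dx":0.066,"dy":-0.0005,"dz":0,"yaw":0,"grip":0.8},
  {"dx":0.071,"dy":-0.0005,"dz":0,"yaw":0,"grip":0.8},
  {"dx":0.075,"dy":-0.0005,"dz":0,"yaw":0,"grip":0.8},
  {"dx":0.078,"dy":-0.0005,"dz":0,"yaw":0,"grip":0.8},
  {"dx":0.08,"dy":-0.0005,"dz":0,"yaw":0,"grip":0.8},
  {"dx":0.08,"dy":-0.0005,"dz":0,"yaw":0,"grip":0.8},
  {"dx":0.08,"dy":-0.0005,"dz":0,"yaw":0,"grip":0.8},
])

```text
time: 4.7
eef_pos: [0.5226, 0.0673, 0.0603]
orientation: [-180.0, -0.0, 101.0]
ft_force: [-0.3, -4.5, 1.6]
width: 0.0684
finger_force: 1.8
```

```bash
cat >> h.py <<'E'
def look(n):
    u=np.array([-.190,.982]);M=np.array([.5178,.0679]);s=env.state()
    d=s["eef_pos"][:2]-M; print("s",d@u,"t",d@[.982,.19],"F",s["ft_force"]@[-.19,.982,0],s["width"])
    q,W=cap("scene"); t,V=cap("top"); np.savez(f"pics/{n}.npz",q=q,W=W,t=t,V=V)
    f=lambda a:cv2.resize(a,(640,300),interpolation=cv2.INTER_CUBIC)[:,:,::-1]
    cv2.imwrite(f"pics/{n}.png",np.vstack([f(q[175:250,260:420]),f(t[240:315,215:375])]))
E
python3 -c "
from h import *; look('p1')"
```

```text
s -0.0015301504181420033 t 0.004593990133112671 F -4.373273125351591 0.06840080991637505
```

View pics/p1.png

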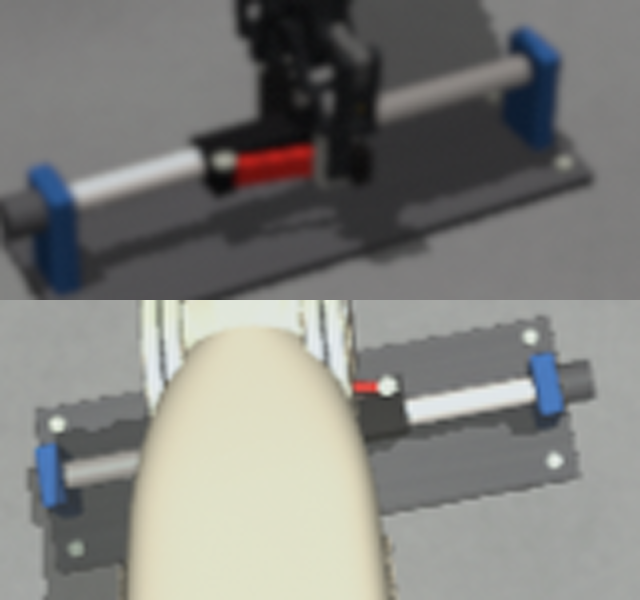

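The sleeve follows the fingers with its lever open, and the spring force is about 4.4 N. The pin in the top view has moved from (341,256) to (312,262). I'll measure that shift exactly.

```bash
cat >> h.py <<'E'
u=np.array([-.190,.982]);x=np.array([.982,.190]);M=np.array([.5178,.0679])
def pin(p,W):
    s=(W[...,:2]-M)@u; t=(W[...,:2]-M)@x; z=W[...,2]
    m=(p.min(-1)>110)&(t>.010)&(t<.034)&(z>.06)&(z<.09)&(s<-.02)&(s>-.145)
    k,l,st,c=cv2.connectedComponentsWithStats(m.astype(np.uint8))
    return [(st[i,4],c[i].round(2),s[l==i].mean().round(4),t[l==i].mean().round(4)) for i in range(1,k) if st[i,4]>2]
def back(p,W):
    s=(W[...,:2]-M)@u; t=(W[...,:2]-M)@x; z=W[...,2]
    m=(p.max(-1)<90)&(abs(t+.003)<.006)&(z>.06)&(z<.08)&(s>-.149)&(s<-.03)
    return np.sort(s[m])[:6].round(4)
E
python3 - <<'E'
from h import *
a=np.load("pics/top0.npz");b=np.load("pics/p1.npz");c=np.load("pics/scene0.npz")
for p,W in((a["p"],a["W"]),(b["t"],b["V"]),(c["p"],c["W"]),(b["q"],b["W"])): print(pin(p,W),back(p,W))
E
```

```text
[(np.int32(22), array([340.5 , 255.73]), np.float64(-0.1361), np.float64(0.0198)), (np.int32(35), array([311.94, 260.06]), np.float64(-0.0622), np.float64(0.0219))] [-0.1427 -0.1421 -0.1414 -0.1409 -0.1404 -0.1403]
[(np.int32(23), array([311.61, 261.04]), np.float64(-0.0609), np.float64(0.0195))] [-0.1453 -0.1323 -0.1036 -0.0698 -0.0678 -0.0673]
[(np.int32(50), array([318.26, 214.24]), np.float64(-0.0529), np.float64(0.0183)), (np.int32(9), array([285.56, 223.33]), np.float64(-0.1355), np.float64(0.0189))] [-0.1449 -0.144  -0.1437 -0.1432 -0.143  -0.1426]
[(np.int32(6), array([307.5 , 216.33]), np.float64(-0.0777), np.float64(0.0125)), (np.int32(10), array([315.5, 214.8]), np.float64(-0.0612), np.float64(0.0208)), (np.int32(19), array([300.84, 218.79]), np.float64(-0.0944), np.float64(0.0122)), (np.int32(10), array([288.8, 222.3]), np.float64(-0.1246), np.float64(0.012)), (np.int32(7), array([282.43, 224.57]), np.float64(-0.1403), np.float64(0.0118))] [-0.0682 -0.0668 -0.0667 -0.0664 -0.0664 -0.0662]
```

The pin gives the end face at s≈+0.019 and the band is at +0.0374, so 18.5 mm remain.

>>> drive_tool([
  {"dx":0.003,"dy":0,"dz":0,"yaw":0,"grip":0.8},
  {"dx":0.007,"dy":0,"dz":0,"yaw":0,"grip":0.8},
  {"dx":0.011,"dy":0,"dz":0,"yaw":0,"grip":0.8},
  {"dx":0.0145,"dy":0,"dz":0,"yaw":0,"grip":0.8},
  {"dx":0.017,"dy":0,"dz":0,"yaw":0,"grip":0.8},
  {"dx":0.0185,"dy":0,"dz":0,"yaw":0,"grip":0.8},
  {"dx":0.0185,"dy":0,"dz":0,"yaw":0,"grip":0.8},
  {"dx":0.0185,"dy":0,"dz":0,"yaw":0,"grip":0.8},
  {"dx":0.0185,"dy":0,"dz":0,"yaw":0,"grip":0.8},
  {"dx":0.0185,"dy":0,"dz":0,"yaw":0,"grip":0.8},
])

```text
time: 5.63
eef_pos: [0.5191, 0.0852, 0.0603]
orientation: [-180.0, -0.0, 101.0]
ft_force: [-0.3, -4.1, 3.4]
width: 0.0683
finger_force: 2.0
```

```bash
python3 - <<'E'
from h import *
look('p2'); b=np.load("pics/p2.npz"); print(pin(b["t"],b["V"]),back(b["q"],b["W"]))
a=np.load("pics/top0.npz");c=np.load("pics/scene0.npz")
for p,W in((a["p"],a["W"]),(c["p"],c["W"])):
    hs=cv2.cvtColor(p,cv2.COLOR_RGB2HSV).astype(int); s=(W[...,:2]-M)@u;t=(W[...,:2]-M)@x
    m=(hs[...,0]>18)&(hs[...,0]<35)&(hs[...,1]>60)&(abs(t)<.012)&(W[...,2]>.055)&(abs(s)<.12)
    w=hs[...,1][m]; print("band",m.sum(),(s[m]*w).sum()/w.sum(),s[m].min(),s[m].max())
E
```

```text
s 0.01676502784569108 t 0.0045613868033722756 F -3.9584377041471495 0.06829211553007089
[(np.int32(19), array([304.37, 262.47]), np.float64(-0.0421), np.float64(0.0192))] [-0.0504 -0.0503 -0.0482 -0.047  -0.0465 -0.0459]
band 30 0.03774181847315074 0.032471054457059084 0.042611855796985065
band 27 0.03789153237222788 0.03125381452387762 0.044104514785311376
```

View pics/p2.png

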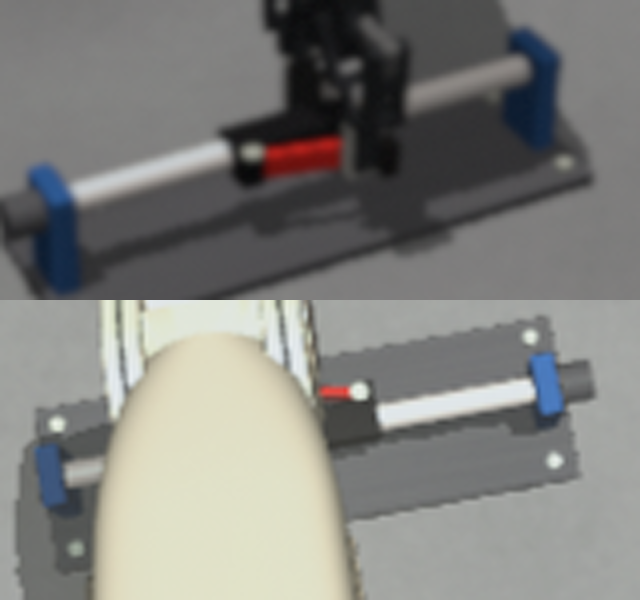

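The end face is at s=+0.0378 by both the pin and the TCP, matching the band at +0.0378, and the lever is still open. Now I close the gripper.

>>> drive_tool([
  {"dx":0,"dy":0,"dz":0,"yaw":0,"grip":0.8},
  {"dx":0,"dy":0,"dz":0,"yaw":0,"grip":0.72},
  {"dx":0,"dy":0,"dz":0,"yaw":0,"grip":0.66},
  {"dx":0,"dy":0,"dz":0,"yaw":0,"grip":0.6},
  {"dx":0,"dy":0,"dz":0,"yaw":0,"grip":0.54},
  {"dx":0,"dy":0,"dz":0,"yaw":0,"grip":0.48},
  {"dx":0,"dy":0,"dz":0,"yaw":0,"grip":0.43},
  {"dx":0,"dy":0,"dz":0,"yaw":0,"grip":0.38},
  {"dx":0,"dy":0,"dz":0,"yaw":0,"grip":0.2},
  {"dx":0,"dy":0,"dz":0,"yaw":0,"grip":0},
  {"dx":0,"dy":0,"dz":0,"yaw":0,"grip":0},
  {"dx":0,"dy":0,"dz":0,"yaw":0,"grip":0},
  {"dx":0,"dy":0,"dz":0,"yaw":0,"grip":0},
  {"dx":0,"dy":0,"dz":0,"yaw":0,"grip":0},
  {"dx":0,"dy":0,"dz":0,"yaw":0,"grip":0},
  {"dx":0,"dy":0,"dz":0,"yaw":0,"grip":0},
])

```text
time: 7.07
eef_pos: [0.5206, 0.0853, 0.063]
orientation: [179.8, 0.0, 101.0]
ft_force: [-2.5, -4.4, 16.6]
width: 0.0321
finger_force: 61.3
```

```bash
python3 - <<'E'
from h import *
look('p3'); b=np.load("pics/p3.npz"); print(pin(b["t"],b["V"]),back(b["q"],b["W"]),env.state()["dq"].round(3),env.state()["finger_force"])
E
```

```text
s 0.01658715325743362 t 0.006034141112429164 F -3.7997715816584745 0.03213437032122384
[(np.int32(19), array([304.63, 262.53]), np.float64(-0.0427), np.float64(0.0193))] [-0.0513 -0.0498 -0.0489 -0.0481 -0.0469 -0.0469] [-0.011 -0.007  0.1   -0.074 -0.087  0.02 ] 61.34289667010307
```

View pics/p3.png

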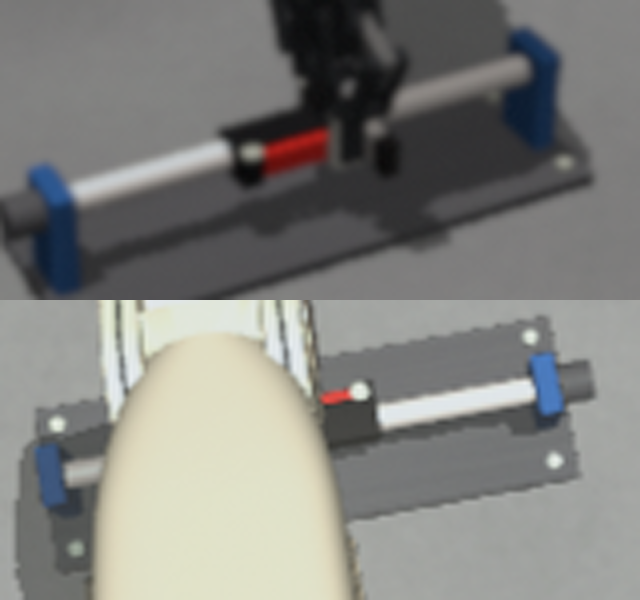

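The lever now lies parallel to the sleeve (scene crop 295,150). The opening is 32 mm with a 61 N grip. The end face is at s≈0.0375 against the band's 0.0378, and the arm is at rest, so I'm handing in.

```bash
python3 -c "
from rig import env; print(env.finish_job())"
```

```text
the job is handed in; nothing more can be done
None
```

The job is handed in, with no verdict returned: the sleeve's end face measured within about 1 mm of the yellow band's centre, the cam lever was squeezed shut, and the gripper was still holding both at about 61 N at 7 s.

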